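# Index the glazing turntable round to the blue lid

### The arm

A 6-joint arm with a two-finger parallel gripper is mounted at the origin on the work surface. World frame = base frame: x ahead of the robot, y to its left, z up, the work surface at z = 0. Lengths are in m, angles in degrees, forces in N, time in s.
With the tool pointing down it reaches from about 0.4 to 0.825 m from the base axis. Payload 7 kg.
Tool frame: the origin (TCP) lies midway between the tips of the shut fingers; the grasp point (between the pads) lies ctrl.grasp_offset behind it (ctrl.grasp_offset is the distance from the TCP to the grasp point, in m); z points along the fingers, y is the line along which they close (so a half turn about z gives the same grasp; the last joint's range is limited). The gripper opens to 88 mm and grips with 3 to 60 N. Pads are 19 mm wide; open, the fingers measure 130 mm over their backs; the gripper's body (78 mm by 193 mm) begins 47 mm behind the grasp point.
Start: joints at [86.981, 20.546, 0.682, 0, -70.136, -16.507], TCP at [0.226, 0.636, 0.195] pointing down, gripper open.
Joint ranges: [-176.03, 176.03], [-82.01, 121.73], [-58.28, 71.71], [-173.87, 95.51], [-174.79, -0.11], [-173.66, 173.66]. Speed limits (degrees/s): [136.94, 136.94, 172.46, 180, 180, 180].

### API

Orientations are given as [roll, pitch, yaw] about the fixed x, y, z axes, in that order (R = Rz(yaw) Ry(pitch) Rx(roll)).
In Python, from plant import ctrl gives the robot as it stands. The module is installed in compiled form; this text tells all that it offers.
- The arm moves only by the tool send_rows, never from a script. Its argument "increments" is a list that holds one entry, the list of rows, each a list of 4 numbers: the shift along the world's x, y, z normalised to -1 to 1, where 1 is 0.2 m, then the turn about the world's z normalised to -1 to 1, where 1 is 1.5 rad. In form: [[[x, y, z, roll], ...]]. A call has 1 to 12 rows; each row is the pose to reach, as a shift and turn from the pose commanded when the call began; what a row does not reach only later rows make up. A row lasts 1/8 s, in which the tool goes at most 62.5 mm and 10.7 degrees, less where a joint would pass 70% of its speed; a pose out of reach is approached as far as the arm can. A call with a number of a shift or a turn outside -1 to 1 is refused whole. A call with a gripper value outside its range is refused whole. "jaw" is the opening, from 0 (shut) to 1 (fully open), set as the call begins (left out, the last holds). The fingers move at their own pace and stop on an object; the grip force is fixed at half the most. Time passes only in rows, so rows that repeat a pose let the fingers close. It gives the time, the measured TCP pose, the force, the opening and the grip force at its end, in the units of the state.
- ctrl.get_obs(): the state, without advancing time (a new reading comes with each control period).
- ctrl.snapshot(name): name is "scene" or "top" or "wrist"; returns the picture (420x560x3 uint8, red, green, blue); there is no depth.
- ctrl.calibration(name): a dict with "mtx" (3x3 intrinsics, pixels), "eye" and "attitude" of the camera in the world. Camera axes: x right, y up, looking along -z (the intrinsics and any distortion apply to the point x, -y, -z); pixel columns grow to the right and rows downward; lengths in m; the calibration is good to about 2 mm. A picture is of the moment at which its call begins: read the wrist's pose just before it. calibration takes no time and is no camera call; for the wrist camera it gives the pose at the moment of the call.
- ctrl.close_job(): hands the job in; it is judged then, once.
Trained networks look in the newest picture that a camera, given by its name, has taken for a name from the list of things; names that differ only in an ending like _2 or _b are one class to them, and where a whole thing is asked for, a point or a joint stands for the part that bears it (a point fixed in the world has none). Each returns a list of dicts, best first, with "conf" (0 to 1); they miss things now and then, are a little off and sometimes report something else, mostly with a low value. They report only what shows in the picture. A call takes as long as a camera call. They do not tell look-alikes from the thing itself.
- ctrl.trace(thing, camera): "mask" (420x560 bool, what is visible of it) and "bbox" ([left, top, right, bottom] in pixels, round what is visible of it).
- ctrl.spot_point(thing, camera): "pixel" ([row, column] in pixels: a listed point, or the origin of a listed thing).
The state is a dict: "clock": time; "joint_pos": joint angles; "qvel": joint speeds; "tau": joint torques, N m; "tool_pos": TCP position; "orientation": TCP orientation; "force": force on the tool from outside, world axes, zero at the start; "moment": the same for the moment, N m; "opening": finger opening in m; "gripper_force": force on a finger pad.
Only numpy, scipy, OpenCV 4.12 (cv2) and the standard library are available. Lean on these libraries where they do the work, as an engineer would, in place of code of your own. Each camera call takes 0.05 s, during which the arm holds its last target. There are 200 camera calls.

### The job

Pull the turntable's stop knob out until it clicks, turn the wheel by its post so that the blue jar lid comes round to the red pointer, then push the knob fully home so that its pin locks the wheel there. Turn gently: the three lids only balance on their domes and must stay there, untouched by the robot. Leave the other things on the table where they are.

Things in the scene. Friction and masses are not known exactly. Their poses are not given: they have to be found in the camera images.
- turntable: Fixed indexing turntable. Origin on the table under the axle, z up; x points from axle to red pointer, -y from axle to the blue lock housing and stop knob. Grey foot; pale wooden wheel, radius 130 mm, top 72 mm above the table. Blue housing: 50 mm wide (x), 75 mm high, y = -138 to -172 mm.
- wheel (a joint): Turn of the wheel (rad), anticlockwise from above positive, 0 at the start. Locked while the knob is home. The pin fits only at 0, +1.047 and -1.047: a green line on the rim then points at the middle of the blue housing. Its round nose draws the wheel in from up to 0.08 rad off; further off the knob cannot go home. Free wheel: drag 0.12 N m, stays where left.
- stop_knob (a joint): Travel of the stop knob (m): 0 fully home (pin in the wheel), 0.030 fully out; grows as it is pulled straight out along the turntable's -y. A spring click near either end takes about 6 N to pass, whichever way; 1 N between. Pulled out, it stays out.
- knob_center (a point): Centre of the knob's head: black disc, yellow rim, 44 mm diameter, 12 mm thick along turntable y, axis level, 50 mm above the table. At home at turntable y = -210 mm, inner face 32 mm outside the blue housing on a bare 10 mm steel stem: fingers can go down there, above or astride the stem, and hook the head outwards. Moves with the knob.
- post_top (a point): Top centre of the turning post: upright black pin, 14 mm diameter, 55 mm tall above the wheel (top 127 mm above the table), 112 mm from the axle. At wheel angle 0 on the turntable's -x side, across from the pointer. Moves with the wheel.
- pointer (a point): Tip of the red upright pointer on the turntable's foot, 147 mm from the axle on its +x side, 82 mm above the table. Fixed.
- station (a point): The spot 85 mm from the axle in line with the pointer, 87 mm above the table, where the blue lid must end up. Fixed.
- dome_mid (a point): Crown of the white plaster dome that is at the pointer at the start. The three domes are fixed on the wheel, 85 mm from the axle and 60 degrees apart, 15 mm high, about 60 mm across.
- dome_left (a point): Crown of the dome that starts 60 degrees anticlockwise of the pointer (turntable's +y side).
- dome_right (a point): Crown of the dome that starts 60 degrees clockwise of the pointer (turntable's -y side).
- lid_blue: Small dark-blue jar lid, 44 mm diameter, 22 mm high with its little grip, 60 g, loose, balanced on one of the two outer domes (left or right, it varies). Origin at the centre of its underside.
- lid_white: The same lid in white, on the other outer dome. Origin at the centre of its underside.
- lid_red: The same lid in terracotta, on the dome at the pointer at the start. Origin at the centre of its underside.
- glaze_jar: Bystander: small glaze jar with a green cap, 52 mm diameter, 65 mm high, beside the knob. Origin under its centre.
- rib: Bystander: flat wooden rib, 100 x 55 x 7 mm. Origin under its centre.
- mug: Bystander: white mug, 84 mm diameter, 75 mm high. Origin under its centre.
- bowl: Bystander: white bowl, 150 mm diameter, 55 mm high. Origin under its centre.
- brush: Bystander: brush, 200 mm long, lying. Origin under its middle.
- stick: Bystander: wooden modelling stick, 190 mm long, 12 mm thick, lying. Origin under its middle.
- bisque_cup: Bystander: terracotta cup form, 68 mm diameter, 55 mm high. Origin under its centre.
There are look-alikes about, which are no part of the job. There is more than one size of the lid_red; the job needs the larger.

How it is judged (in metres and radians):
On the way, in this order (a step that is already met when the one before it is completed fails the run):
1. the stop knob is pulled out past its outer click (value of joint stop_knob above 0.026 m), for 0.2 s.
2. with the knob still out, the wheel is turned until the blue lid stands at the pointer (value of joint stop_knob above 0.015 m and (value of joint wheel above 0.9 rad or value of joint wheel below -0.9 rad) and horizontal distance between lid_blue and station below 0.018 m), for 0.2 s.
At the end, for the whole second after the job is handed in: The stop knob is home (within 3 mm) with the wheel locked at another notch than it started in, the blue lid within 18 mm of the spot at the red pointer, and all three lids still at rest on domes (each within 15 mm of a crown, tilted less than 0.4 rad) (value of joint stop_knob below 0.003 m and horizontal distance between lid_blue and station below 0.018 m and (value of joint wheel above 0.9 rad or value of joint wheel below -0.9 rad) and velocity of joint wheel between -0.05 and 0.05 rad/s and (distance between lid_red and dome_mid below 0.015 m or distance between lid_red and dome_left below 0.015 m or distance between lid_red and dome_right below 0.015 m) and angle between each of lid_red, lid_blue, lid_white's own z axis and vertical below 0.4 rad and (distance between lid_blue and dome_mid below 0.015 m or distance between lid_blue and dome_left below 0.015 m or distance between lid_blue and dome_right below 0.015 m) and (distance between lid_white and dome_mid below 0.015 m or distance between lid_white and dome_left below 0.015 m or distance between lid_white and dome_right below 0.015 m) and linear speed of each of lid_red, lid_blue, lid_white below 0.03 m/s); the robot touches nothing.
It fails at once if the robot touches a lid (contact force between any of the arm, the fingers and lid_red above 0.3 N or contact force between any of the arm, the fingers and lid_blue above 0.3 N or contact force between any of the arm, the fingers and lid_white above 0.3 N).
It fails at once if a lid falls off its dome (height (world z) of any of lid_red, lid_blue, lid_white below 0.078 m).
It fails at once if another thing on the table is moved by more than 25 mm (distance of any of glaze_jar, rib, mug, bowl, brush, stick, bisque_cup from where it was at the start of the episode above 0.025 m).
It also fails if it takes over 58 s, if anything falls off the work surface, if the arm or the gripper's body presses on something with over 40 N, if the wrist force passes 120 N, or if a joint passes its speed limit or range.

## Working session

There is one attempt and no reset: what is moved stays moved. The work goes in short steps, Python scripts to look and compute and a tool call to move; the robot and the scene stay as the last step left them, time stands still between calls to the robot, and variables do not carry over. Pictures are saved under pics/ and viewed, at most 12 in all, crops included, and the job is handed in when it is done.

Besides the shell and the picture viewer there is one more tool, called after ">>>" by a JSON object that holds its "op" and its "data", one argument or row to a line. send_rows: Moves the arm, as the interface text tells. Its arguments: {"type":"object","properties":{"increments":{"type":"array"},"jaw":{"type":"number"}},"required":["increments"]}

```bash
mkdir -p pics; cat > h.py <<'E'
import numpy as np, cv2
from plant import ctrl
def ray(cam,px,cal=None):
    c=cal or ctrl.calibration(cam); K=np.array(c['mtx']); R=np.array(c['attitude'])
    if R.shape!=(3,3):
        from scipy.spatial.transform import Rotation as Ro
        R=Ro.from_euler('xyz',R,degrees=True).as_matrix()
    d=np.linalg.inv(K)@[px[1],px[0],1]; d=R@(d*[1,-1,-1]); return np.array(c['eye']),d/np.linalg.norm(d)
def atz(cam,px,z,cal=None):
    e,d=ray(cam,px,cal); return e+d*(z-e[2])/d[2]
def tri(rs):
    A=0;b=0
    for e,d in rs:
        P=np.eye(3)-np.outer(d,d);A=A+P;b=b+P@e
    return np.linalg.solve(A,b)
E
python3 - <<'E'
from h import *
print(ctrl.calibration('top'));print(ctrl.get_obs())
for n in('scene','top'):
    im=ctrl.snapshot(n);cv2.imwrite(f'pics/{n}1.png',im[:,:,::-1])
    for t in ['knob_center','post_top','pointer','station','dome_mid','dome_left','dome_right','lid_blue','lid_white','lid_red','turntable','glaze_jar','mug','bowl','bisque_cup']:
        r=ctrl.spot_point(t,n);print(n,t,[(np.round(x['pixel']).tolist(),round(x['conf'],2)) for x in r[:3]])
E
```

```text
{'mtx': array([[415.69832578,   0.        , 267.81445699],
       [  0.        , 415.69832578, 209.0543617 ],
       [  0.        ,   0.        ,   1.        ]]), 'eye': array([0.31443629, 0.05122689, 1.09836574]), 'attitude': array([ 1.30703536e+01, -8.97633620e-03, -9.34042109e+01])}
{'clock': 0.0, 'joint_pos': array([ 8.69786358e+01,  2.05910509e+01,  6.33249824e-01, -1.99948455e-02,
       -7.01355347e+01, -1.65070273e+01]), 'qvel': array([-0.04875258,  0.04892072,  0.00193532,  0.06821634, -0.08308895,
       -0.02118355]), 'tau': array([ 1.12979040e-03, -5.82721853e+01,  2.93051022e+01,  6.99689895e+00,
        6.87344917e-03, -1.71944484e-04]), 'tool_pos': array([0.22548276, 0.63564643, 0.19382348]), 'orientation': array([ 1.79905170e+02, -8.50062029e-03, -1.95351940e+01]), 'force': array([ 0.43327373,  0.4243934 , -0.36838844]), 'moment': array([-0.05501339,  0.02901235,  0.00525066]), 'gripper_force': 0.0, 'opening': 0.08755657576567158}
scene knob_center [([206.0, 232.0], 0.68)]
scene post_top [([202.0, 318.0], 0.57)]
scene pointer [([267.0, 236.0], 0.88)]
scene station [([
[... 733 characters left out ...]
.71), ([192.0, 133.0], 0.5)]
top post_top [([251.0, 244.0], 0.83)]
top pointer [([154.0, 255.0], 0.86)]
top station [([173.0, 252.0], 0.63)]
top dome_mid [([177.0, 254.0], 0.92), ([297.0, 104.0], 0.74)]
top dome_left [([190.0, 223.0], 0.74)]
top dome_right [([196.0, 279.0], 0.92)]
top lid_blue [([197.0, 278.0], 0.57), ([221.0, 329.0], 0.36), ([189.0, 220.0], 0.26)]
top lid_white [([186.0, 220.0], 0.58), ([196.0, 132.0], 0.43)]
top lid_red [([173.0, 252.0], 0.65), ([297.0, 102.0], 0.43), ([150.0, 218.0], 0.41)]
top turntable [([215.0, 248.0], 0.88)]
top glaze_jar [([174.0, 319.0], 0.62)]
top mug [([298.0, 101.0], 0.89)]
top bowl [([195.0, 133.0], 0.58)]
top bisque_cup [([167.0, 418.0], 0.56)]
```

```bash
python3 - <<'E'
import cv2
t=cv2.imread('pics/top1.png');cv2.imwrite('pics/top1c.png',cv2.resize(t[110:310,80:440],None,fx=2.2,fy=2.2,interpolation=2))
E
```

```text
(no output)
```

View pics/scene1.png

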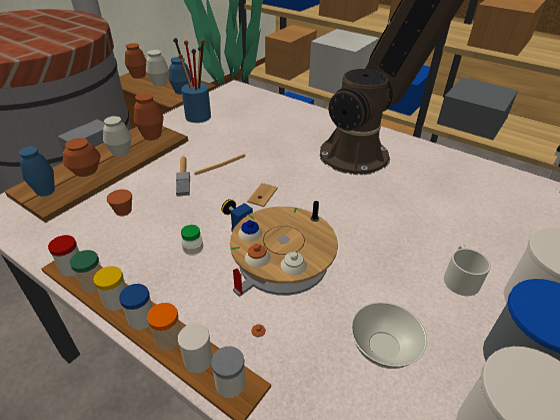

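View pics/top1c.png

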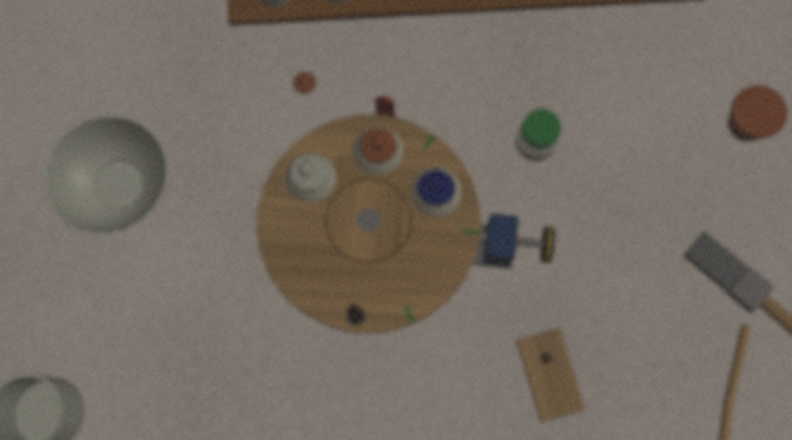

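Top view: the blue lid is on the right dome (top px row 196, col 278), so the wheel must turn +60° anticlockwise. Red-lid candidates are the larger one on the wheel at (173,252) and a small one on the table at (148,218). The wheel one fits, since it is larger and stands on the dome at the pointer; the enlarged crop confirms it. The jar (174,319) is beside the knob (221,331).

```bash
python3 - <<'E'
from h import *
P={'knob_center':((206,232),(221,331),.05),'post_top':((202,318),(251,244),.127),'pointer':((267,236),(154,255),.082),'dome_right':((227,247),(196,279),.087),'dome_left':((256,295),(190,223),.087),'dome_mid':((252,256),(177,254),.087),'jar':((250,197),(174,319),0)}
for k,(s,t,z) in P.items():
    print(k,np.round(tri([ray('scene',s),ray('top',t)]),3),np.round(atz('top',t,z),3),np.round(atz('scene',s,z),3))
# fit wheel rim from the mask colour via the network
for n in('top',):
  m=ctrl.trace('turntable',n)
  ctrl.snapshot
  for x in m[:2]: print(x['conf'],x['bbox'])
# crude fit of turntable pose (cx,cy,yaw) to both views by reprojection to known heights
from scipy.optimize import least_squares
loc={'knob_center':(0,-.21),'post_top':(-.112,0),'pointer':(.147,0),'dome_right':(.0425,-.0736),'dome_left':(.0425,.0736),'dome_mid':(.085,0)}
def f(p):
    c,s=np.cos(p[2]),np.sin(p[2]);r=[]
    for k,l in loc.items():
        w=p[:2]+np.array([[c,-s],[s,c]])@l
        for i,n in ((0,'scene'),(1,'top')): r+=list(atz(n,P[k][i],P[k][2])[:2]-w)
    return r
s=least_squares(f,[.5,.1,0],loss='soft_l1',f_scale=.005);print(s.x,np.degrees(s.x[2]));print(np.round(np.array(f(s.x)).reshape(-1,4)*1000))
print(ctrl.grasp_offset)
E
```

```text
knob_center [ 0.512 -0.118  0.052] [ 0.516 -0.124  0.05 ] [ 0.509 -0.113  0.05 ]
post_top [0.44  0.105 0.124] [0.442 0.099 0.127] [0.44  0.113 0.127]
pointer [0.697 0.061 0.084] [0.698 0.061 0.082] [0.696 0.06  0.082]
dome_right [0.582 0.004 0.088] [0.581 0.007 0.087] [0.583 0.    0.087]
dome_left [0.602 0.149 0.093] [0.605 0.147 0.087] [0.595 0.149 0.087]
dome_mid [0.635 0.068 0.084] [0.634 0.067 0.087] [0.637 0.07  0.087]
jar [ 0.658 -0.109  0.004] [ 0.66  -0.111  0.   ] [ 0.655 -0.111  0.   ]
0.8 [196.8, 154.4, 328.9, 263.1]
0.52 [391.0, 218.2, 457.9, 272.1]
[ 0.55114692  0.08474792 -0.17450015] -9.998122385474026
[[ -6.   9.   2.  -2.]
 [ -0.   9.   1.  -5.]
 [  0.   1.   2.   2.]
 [  3.  -5.   1.   2.]
 [-11.  -1.  -1.  -3.]
 [  2.   0.  -0.  -3.]]
0.0188
```

>>> {"op": "send_rows", "data": {
  "increments": [
    [[0.09,-0.24,0.12,-0.06],[0.18,-0.48,0.25,-0.12],[0.27,-0.72,0.25,-0.18],[0.36,-0.95,0.25,-0.234]]
  ],
  "jaw": 0.3
}}

```text
clock: 2.15
tool_pos: [0.298, 0.4447, 0.2454]
orientation: [-179.9, 0.0, -39.8]
force: [0.9, 0.6, -0.7]
opening: 0.0532
gripper_force: 0.0
```

>>> {"op": "send_rows", "data": {
  "increments": [
    [[0.09,-0.24,0,-0.06],[0.18,-0.48,0,-0.12],[0.27,-0.72,0,-0.18],[0.36,-0.95,0,-0.234]]
  ]
}}

```text
clock: 2.65
tool_pos: [0.3699, 0.2546, 0.2452]
orientation: [-179.9, 0.0, -59.9]
force: [0.4, 0.9, 0.5]
opening: 0.0268
gripper_force: 0.0
```

>>> {"op": "send_rows", "data": {
  "increments": [
    [[0.09,-0.24,0,-0.06],[0.18,-0.48,0,-0.12],[0.27,-0.72,0,-0.18],[0.36,-0.95,0,-0.234]]
  ]
}}

```text
clock: 3.15
tool_pos: [0.442, 0.0645, 0.2452]
orientation: [-179.9, 0.0, -80.0]
force: [0.5, 0.1, -0.1]
opening: 0.0259
gripper_force: 0.0
```

>>> {"op": "send_rows", "data": {
  "increments": [
    [[0.09,-0.24,0,-0.06],[0.18,-0.48,0,-0.12],[0.27,-0.72,0,-0.18],[0.36,-0.95,0,-0.234],[0.36,-0.95,0,-0.234],[0.36,-0.95,0,-0.234]]
  ]
}}

```text
clock: 3.9
tool_pos: [0.5133, -0.1239, 0.2446]
orientation: [180.0, 0.0, -100.0]
force: [0.2, 0.3, -0.0]
opening: 0.026
gripper_force: 0.0
```

```bash
python3 - <<'E'
from h import *
o=ctrl.get_obs();print(o['tool_pos'],o['orientation'],o['opening'],o['force'],o['joint_pos'])
c=ctrl.calibration('wrist');print(c)
im=ctrl.snapshot('wrist');cv2.imwrite('pics/w1.png',im[:,:,::-1])
for t,z in [('knob_center',.05),('post_top',.127),('pointer',.082),('dome_left',.087),('dome_mid',.087),('dome_right',.087),('lid_blue',.087),('glaze_jar',0)]:
    for x in ctrl.spot_point(t,'wrist')[:2]:print(t,np.round(x['pixel']),round(x['conf'],2),np.round(atz('wrist',x['pixel'],z,c),3))
E
```

```text
[ 0.5133272  -0.12393841  0.24455618] [ 1.79973122e+02  5.10497817e-03 -9.99984930e+01] 0.02598893521514039 [ 0.18396596  0.33836734 -0.0496921 ] [ 7.71246849e+00  4.90961562e+00 -1.31542848e+01 -1.37138355e-02
 -7.19601510e+01 -1.77067107e+01]
{'mtx': array([[300.73199376,   0.        , 281.10655025],
       [  0.        , 300.73199376, 209.72578964],
       [  0.        ,   0.        ,   1.        ]]), 'eye': array([ 0.50005947, -0.20573396,  0.43485534]), 'attitude': array([-1.77243091e+01, -1.96231327e-02,  1.70029874e+02])}
knob_center [189. 279.] 0.68 [ 0.519 -0.113  0.05 ]
glaze_jar [192. 185.] 0.81 [ 0.661 -0.12   0.   ]
```

View pics/w1.png

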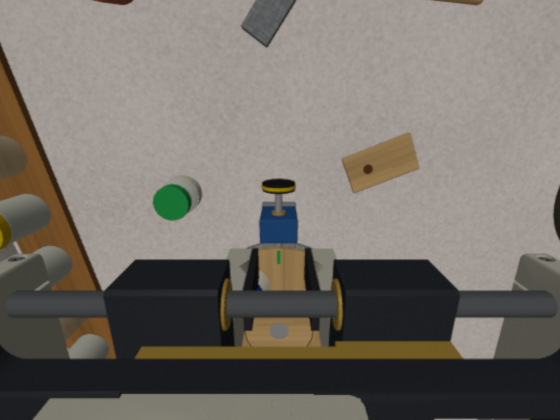

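Wrist view: knob head at (186,279), stem below it, blue housing at rows 205–242, green line at (257,278) and hub at (330,279), all in line. So the turntable's yaw is about -10°.

```bash
python3 - <<'E'
from h import *
c=ctrl.calibration('wrist')
for n,p,z in [('hub',(330,279),.074),('green(r~.125?)',(257,278),.072),('housing outer top edge y-.172',(205,279),.075),('housing R',(206,297.5),.075),('housing L',(206,261),.075),('head top, z .072',(180,279),.072),('head L',(187,262.5),.05),('head R',(187,296),.05)]:
    w=atz('wrist',p,z,c)
    y=np.radians(-10);R=np.array([[np.cos(y),-np.sin(y)],[np.sin(y),np.cos(y)]])
    print(n,np.round(w,4),'local',np.round(R.T@(w[:2]-[.551,.085]),4))
im=cv2.imread('pics/w1.png')[165:275,225:335];cv2.imwrite('pics/w1c.png',cv2.resize(im,None,fx=5,fy=5,interpolation=2))
E
```

```text
hub [0.5547 0.0879 0.074 ] local [0.0031 0.0035]
green(r~.125?) [ 0.5359 -0.0262  0.072 ] local [ 0.0044 -0.1122]
housing outer top edge y-.172 [ 0.5218 -0.0983  0.075 ] local [ 0.0031 -0.1856]
housing R [ 0.4992 -0.093   0.075 ] local [-0.0201 -0.1843]
housing L [ 0.5442 -0.1009  0.075 ] local [ 0.0256 -0.1842]
head top, z .072 [ 0.5164 -0.129   0.072 ] local [ 0.0031 -0.2168]
head L [ 0.5403 -0.1189  0.05  ] local [ 0.0249 -0.2027]
head R [ 0.497  -0.1114  0.05  ] local [-0.0191 -0.2028]
```

View pics/w1c.png

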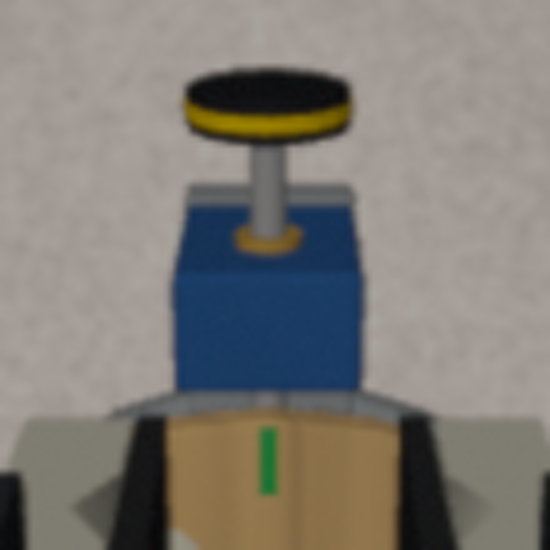

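```bash
python3 - <<'E'
from h import *
c=ctrl.calibration('wrist')
y=np.radians(-10);R=np.array([[np.cos(y),-np.sin(y)],[np.sin(y),np.cos(y)]])
for n,p,z in [('hous outer -.172',(219.4,278.5),.075),('hous inner -.138',(243,278.5),.075),('inner face top -.204',(193,278.5),.072),('outer top -.216',(187,278.5),.072),('outer bot -.216',(179,278.5),.028),('green',(257,278.5),.072)]:
    w=atz('wrist',p,z,c);print(n,np.round(w,4),'local',np.round(R.T@(w[:2]-[.551,.085]),4))
E
```

```text
hous outer -.172 [ 0.5257 -0.0796  0.075 ] local [ 0.0037 -0.1665]
hous inner -.138 [ 0.5314 -0.0475  0.075 ] local [ 0.0037 -0.1338]
inner face top -.204 [ 0.5199 -0.1129  0.072 ] local [ 0.0037 -0.2003]
outer top -.216 [ 0.5185 -0.1205  0.072 ] local [ 0.0037 -0.208 ]
outer bot -.216 [ 0.5188 -0.1213  0.028 ] local [ 0.0041 -0.2088]
green [ 0.5352 -0.0261  0.072 ] local [ 0.0038 -0.1122]
```

>>> {"op": "send_rows", "data": {
  "increments": [
    [[0.045,0.135,0,0],[0.045,0.135,-0.2,0],[0.045,0.135,-0.45,0],[0.045,0.135,-0.65,0],[0.045,0.135,-0.75,0],[0.045,0.135,-0.78,0],[0.045,0.135,-0.78,0]]
  ],
  "jaw": 0.24
}}

```text
clock: 5.22
tool_pos: [0.523, -0.0968, 0.0891]
orientation: [-180.0, -0.0, -100.0]
force: [0.6, 0.2, -0.1]
opening: 0.021
gripper_force: 0.0
```

>>> {"op": "send_rows", "data": {
  "increments": [
    [[0,0,-0.07,0],[0,0,-0.14,0],[0,0,-0.2,0],[0,0,-0.22,0],[0,0,-0.22,0]]
  ]
}}

```text
clock: 5.85
tool_pos: [0.5225, -0.0969, 0.0444]
orientation: [180.0, -0.0, -100.0]
force: [0.0, 0.2, -0.1]
opening: 0.0209
gripper_force: 0.0
```

```bash
python3 - <<'E'
from h import *
im=ctrl.snapshot('scene')[150:310,170:370];cv2.imwrite('pics/s2.png',cv2.resize(im,None,fx=3.7,fy=3.7,interpolation=2)[:,:,::-1])
E
```

```text
(no output)
```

View pics/s2.png

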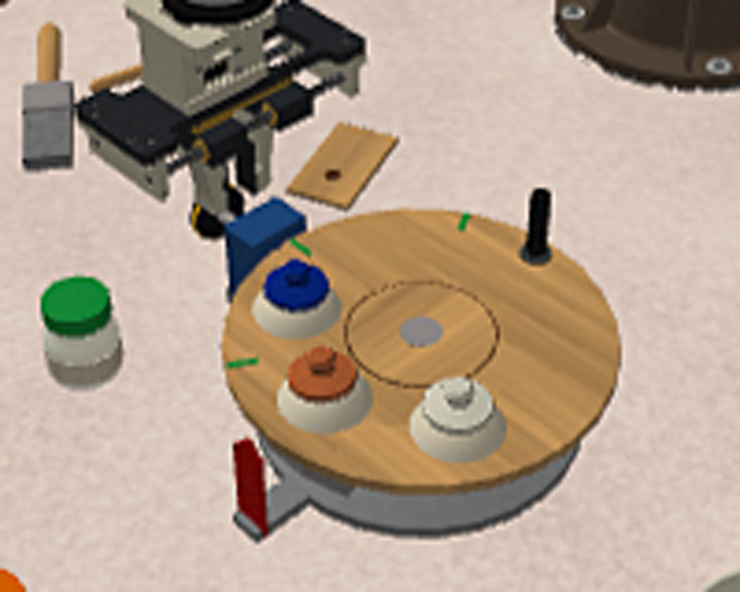

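The fingers are down astride the stem in the gap, between the blue housing (crop 265,240) and the knob head (crop 210,220), and no force shows. Pulling outward now.

>>> {"op": "send_rows", "data": {
  "increments": [
    [[-0.0035,-0.02,0,0],[-0.007,-0.04,0,0],[-0.0105,-0.06,0,0],[-0.014,-0.08,0,0],[-0.0175,-0.1,0,0],[-0.021,-0.12,0,0],[-0.0245,-0.14,0,0],[-0.028,-0.16,0,0],[-0.0305,-0.173,0,0],[-0.0305,-0.173,0,0]]
  ]
}}

```text
clock: 7.15
tool_pos: [0.5165, -0.1316, 0.0448]
orientation: [180.0, 0.0, -100.0]
force: [-0.3, -0.0, -0.3]
opening: 0.0213
gripper_force: 0.0
```

>>> {"op": "send_rows", "data": {
  "increments": [
    [[-0.0017,-0.01,0,0],[-0.0034,-0.02,0,0],[-0.0034,-0.02,0,0]]
  ]
}}

```text
clock: 7.52
tool_pos: [0.5158, -0.1355, 0.0447]
orientation: [180.0, -0.0, -100.0]
force: [-0.1, -0.4, 0.1]
opening: 0.0208
gripper_force: 0.0
```

>>> {"op": "send_rows", "data": {
  "increments": [
    [[-0.001,-0.005,0,0],[-0.0017,-0.01,0,0],[-0.0017,-0.01,0,0]]
  ]
}}

```text
clock: 7.9
tool_pos: [0.5155, -0.1375, 0.0448]
orientation: [-180.0, 0.0, -100.0]
force: [-0.2, 0.2, 0.6]
opening: 0.0213
gripper_force: 0.0
```

```bash
python3 - <<'E'
from h import *
im=ctrl.snapshot('wrist');a=ctrl.spot_point('knob_center','wrist')[:2];print(a)
c=ctrl.calibration('wrist')
for x in a: print(atz('wrist',x['pixel'],.05,c))
t=ctrl.snapshot('scene')
i=np.hstack([cv2.resize(im[100:320,170:390],(550,550),interpolation=2)[:, :395],cv2.resize(t[170:280,190:270],(400,550),interpolation=2)]);cv2.imwrite('pics/w2.png',i[:,:,::-1])
E
```

```text
[{'pixel': [273.1, 282.0], 'conf': 0.88}]
[ 0.51974757 -0.11549509  0.05      ]
```

View pics/w2.png

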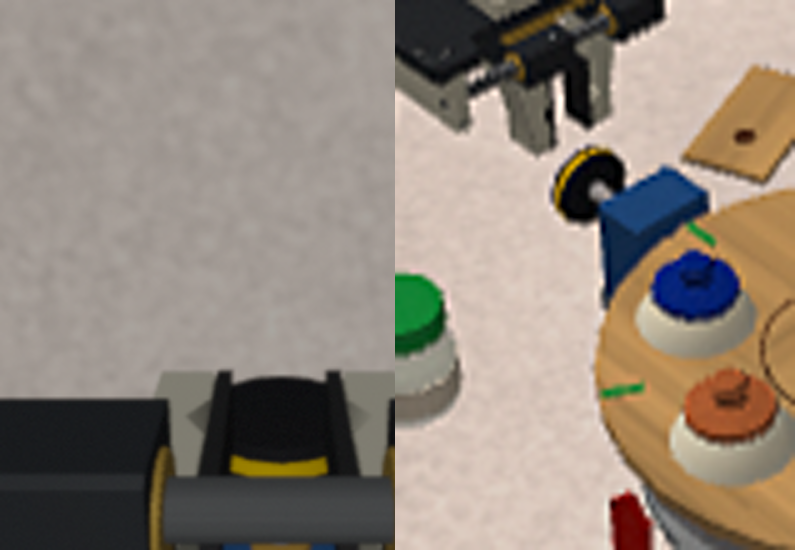

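```bash
python3 - <<'E'
from h import *
from scipy.spatial.transform import Rotation as Ro
def proj(cam,w):
    c=ctrl.calibration(cam);R=Ro.from_euler('xyz',c['attitude'],degrees=True).as_matrix()
    p=R.T@(np.array(w)-c['eye'])*[1,-1,-1];q=np.array(c['mtx'])@(p/p[2]);return q[[1,0]].round(1)
print(ctrl.calibration('scene')['eye'])
a=np.array([.555,.088]);y=np.radians(-10);R=np.array([[np.cos(y),-np.sin(y)],[np.sin(y),np.cos(y)]])
for n,l,z in [('knob home',(0,-.21),.05),('knob out',(0,-.24),.05),('hous corner',(.025,-.172),.075),('hous corner2',(-.025,-.138),.075),('post',(-.112,0),.127),('pointer',(.147,0),.082)]:
    w=[*(a+R@l),z];print(n,w,[proj(k,w) for k in('scene','top')])
for w in [(.5225,-.0969,.0444),(.5155,-.1375,.0448)]:
  for s in(-1,1):
    v=np.array(w);v[:2]+=R@[s*.02,0];print('tip',s,proj('scene',v),proj('top',v))
t=ctrl.snapshot('top');ctrl.snapshot('scene')
for n in('top','scene'):print([(x['pixel'],round(x['conf'],2)) for x in ctrl.spot_point('knob_center',n)])
E
```

```text
[1.15965519 0.49111967 0.76620309]
knob home [np.float64(0.5185338826899447), np.float64(-0.11880962813256368), 0.05] [array([207., 228.]), array([220.2, 329. ])]
knob out [np.float64(0.5133244373599368), np.float64(-0.14835386072292991), 0.05] [array([202., 221.]), array([221.6, 340.6])]
hous corner [np.float64(0.5497527072665932), np.float64(-0.08572813795977305), 0.075] [array([210.5, 229.2]), array([207. , 316.3])]
hous corner2 [np.float64(0.5064163576566585), np.float64(-0.04356226547401146), 0.075] [array([208.1, 252.3]), array([224.7, 301. ])]
post [np.float64(0.44470153166263277), np.float64(0.1074485958986962), 0.127] [array([202.1, 315.3]), array([250.1, 240.5])]
pointer [np.float64(0.6997667396927947), np.float64(0.06247371788296124), 0.082] [array([268.4, 235.9]), array([153.4, 254.6])]
tip -1 [209.2 239. ] [227.2 319.4]
tip 1 [215.7 227.6] [212.2 320.8]
tip -1 [202.3 229.3] [228.9 335.4]
tip 1 [208.6 217.9] [213.9 336.6]
[([245.1, 423.0], 0.56), ([222.9, 330.7], 0.39)]
[([207.5, 229.0], 0.47)]
```

The scene view shows the knob still home at (207,229). The fingertips are at about (200,219), higher than the TCP model says for open jaws, so they passed over the head. I'll go back into the gap and reach deeper.

>>> {"op": "send_rows", "data": {
  "increments": [
    [[0,0,0.15,0],[0,0,0.25,0],[0.018,0.1,0.25,0],[0.035,0.2,0.25,0],[0.035,0.2,0.15,0],[0.035,0.2,0.05,0],[0.035,0.2,-0.05,0],[0.035,0.2,-0.12,0],[0.035,0.2,-0.12,0]]
  ]
}}

```text
clock: 9.38
tool_pos: [0.5218, -0.0976, 0.0199]
orientation: [179.9, -0.0, -100.0]
force: [-0.1, 0.4, 0.8]
opening: 0.0214
gripper_force: 0.0
```

>>> {"op": "send_rows", "data": {
  "increments": [
    [[-0.0035,-0.02,0,0],[-0.007,-0.04,0,0],[-0.0105,-0.06,0,0],[-0.0105,-0.06,0,0]]
  ]
}}

```text
clock: 9.88
tool_pos: [0.5208, -0.1096, 0.0215]
orientation: [-179.9, 0.0, -100.0]
force: [0.3, -0.4, 0.6]
opening: 0.021
gripper_force: 0.0
```

```bash
python3 - <<'E'
from h import *
im=ctrl.snapshot('wrist')
t=ctrl.snapshot('scene');print(ctrl.spot_point('knob_center','scene')[:2])
i=np.hstack([cv2.resize(im[210:320,200:360],(480,330),interpolation=2),cv2.resize(t[170:236,200:264],(320,330),interpolation=2)]);cv2.imwrite('pics/w3.png',i[:,:,::-1])
E
```

```text
[{'pixel': [208.7, 228.0], 'conf': 0.54}]
```

View pics/w3.png

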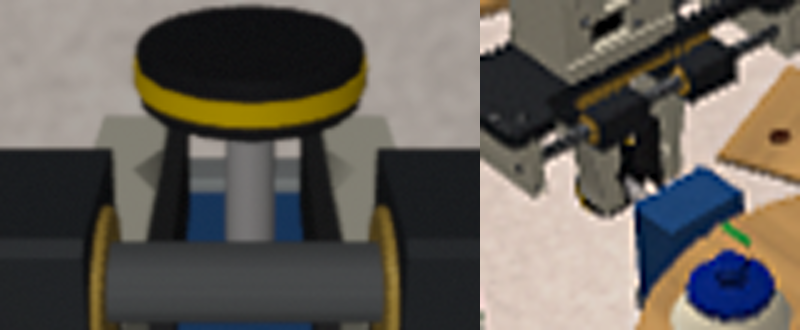

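The fingers are now truly inside the gap: in the wrist half the disc hides their edges, and in the scene half the finger covers the head. Continuing the pull.

>>> {"op": "send_rows", "data": {
  "increments": [
    [[-0.0035,-0.02,0,0],[-0.007,-0.04,0,0],[-0.007,-0.04,0,0]]
  ]
}}

```text
clock: 10.4
tool_pos: [0.5188, -0.1179, 0.0207]
orientation: [180.0, -0.0, -100.0]
force: [-0.2, 0.4, 0.4]
opening: 0.0208
gripper_force: 0.0
```

>>> {"op": "send_rows", "data": {
  "increments": [
    [[-0.0035,-0.02,0,0],[-0.007,-0.04,0,0],[-0.0105,-0.06,0,0],[-0.0105,-0.06,0,0]]
  ]
}}

```text
clock: 10.9
tool_pos: [0.5168, -0.1298, 0.0207]
orientation: [180.0, -0.0, -100.0]
force: [0.3, 0.7, -0.6]
opening: 0.0211
gripper_force: 0.1
```

>>> {"op": "send_rows", "data": {
  "increments": [
    [[-0.0035,-0.02,0,0],[-0.006,-0.035,0,0],[-0.006,-0.035,0,0]]
  ]
}}

```text
clock: 11.28
tool_pos: [0.5168, -0.1314, 0.0206]
orientation: [-179.9, 0.4, -100.0]
force: [-1.4, 34.9, 5.8]
opening: 0.0213
gripper_force: 17.4
```

>>> {"op": "send_rows", "data": {
  "increments": [
    [[0.007,0.04,0,0],[0.0105,0.07,0,0],[0.0105,0.07,0.2,0],[0.0105,0.07,0.45,0],[0.0105,0.07,0.7,0],[0.0105,0.07,0.9,0],[0.0105,0.07,0.9,0]]
  ]
}}

```text
clock: 12.15
tool_pos: [0.5196, -0.1231, 0.2043]
orientation: [-179.6, 0.0, -100.0]
force: [-1.0, -0.3, 0.2]
opening: 0.0211
gripper_force: 0.0
```

```bash
python3 - <<'E'
from h import *
c=ctrl.calibration('wrist');im=ctrl.snapshot('wrist');t=ctrl.snapshot('scene')
x=ctrl.spot_point('knob_center','wrist')[0];print(x,atz('wrist',x['pixel'],.05,c));print(ctrl.spot_point('knob_center','scene')[:1])
print(ctrl.get_obs()['tool_pos'],ctrl.get_obs()['joint_pos'])
for n in ('post_top',):
  r=ctrl.spot_point(n,'scene')[:2];print(n,r)
E
```

```text
{'pixel': [168.8, 284.3], 'conf': 0.64} [ 0.51411342 -0.14462079  0.05      ]
[{'pixel': [201.0, 220.8], 'conf': 0.62}]
[ 0.51686502 -0.1227007   0.19950425] [ 7.80148704e+00  6.87279986e+00 -1.68750849e+01 -1.14522404e-02
 -6.63772517e+01 -1.77965247e+01]
post_top []
```

Knob is out: (201,221) in the scene, matching the predicted out position. Now to the post.

>>> {"op": "send_rows", "data": {
  "increments": [
    [[-0.037,0.115,0,0.105],[-0.074,0.23,0,0.21],[-0.111,0.345,0,0.315],[-0.148,0.46,0,0.42],[-0.185,0.575,0,0.5236]]
  ],
  "jaw": 0.38
}}

```text
clock: 13.02
tool_pos: [0.48, -0.007, 0.1997]
orientation: [179.9, 0.0, -54.7]
force: [0.7, 0.2, 0.4]
opening: 0.0333
gripper_force: 0.0
```

>>> {"op": "send_rows", "data": {
  "increments": [
    [[-0.037,0.115,0,0.105],[-0.074,0.23,0,0.21],[-0.111,0.345,0,0.315],[-0.148,0.46,0,0.42],[-0.185,0.575,0,0.5236],[-0.185,0.575,0,0.5236]]
  ]
}}

```text
clock: 13.78
tool_pos: [0.4432, 0.1083, 0.1999]
orientation: [179.9, 0.1, -9.8]
force: [0.0, -0.1, 0.2]
opening: 0.0331
gripper_force: 0.0
```

```bash
python3 - <<'E'
from h import *
o=ctrl.get_obs();print(o['tool_pos'],o['orientation'],o['joint_pos'])
c=ctrl.calibration('wrist');im=ctrl.snapshot('wrist');cv2.imwrite('pics/w4.png',im[:,:,::-1])
for x in ctrl.spot_point('post_top','wrist')[:2]:print(x,atz('wrist',x['pixel'],.127,c))
E
```

```text
[0.44315859 0.1082915  0.19985808] [ 1.79927923e+02  7.04035899e-02 -9.80350646e+00] [ 3.85889575e+01 -7.55213859e-01 -2.50355869e+01 -5.24060132e-03
 -6.58202692e+01  4.16097311e+01]
{'pixel': [207.7, 281.2], 'conf': 0.64} [0.4447897  0.10781939 0.127     ]
```

View pics/w4.png

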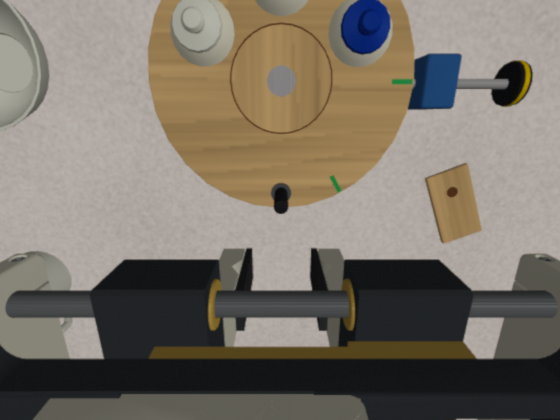

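Wrist view: post top at (205,281), midway between the fingers' columns, giving (0.445, 0.108), which agrees with the model. The knob is visibly out and all lids stand. Descending.

>>> {"op": "send_rows", "data": {
  "increments": [
    [[0.008,-0.002,-0.1,0],[0.008,-0.002,-0.25,0],[0.008,-0.002,-0.4,0],[0.008,-0.002,-0.5,0],[0.008,-0.002,-0.585,0],[0.008,-0.002,-0.585,0]]
  ]
}}

```text
clock: 14.62
tool_pos: [0.4445, 0.1058, 0.0825]
orientation: [179.9, 0.1, -10.1]
force: [0.5, -0.6, 0.4]
opening: 0.0332
gripper_force: 0.0
```

>>> {"op": "send_rows", "data": {
  "increments": [
    [[0,0,0,0],[0,0,0,0],[0,0,0,0]]
  ],
  "jaw": 0.2
}}

```text
clock: 15.0
tool_pos: [0.4457, 0.1073, 0.0843]
orientation: [-180.0, -0.0, -10.0]
force: [-0.0, -0.6, 0.1]
opening: 0.0182
gripper_force: 0.0
```

```bash
python3 - <<'E'
from h import *
im=ctrl.snapshot('wrist');t=ctrl.snapshot('scene')
i=np.hstack([cv2.resize(im[150:350,190:370],(360,400),interpolation=2),cv2.resize(t[150:250,240:350],(440,400),interpolation=2)]);cv2.imwrite('pics/w5.png',i[:,:,::-1])
# arc: post model points and increments from 0
a=np.array([.555,.088]);p0=None
for d in range(0,61,5):
    th=np.radians(170+d);p=a+.112*np.array([np.cos(th),np.sin(th)])
    if p0 is None:p0=p
    print(d,np.round((p-p0)/.2,3),round(np.radians(d)/1.5,3))
E
```

```text
0 [0. 0.] 0.0
5 [-0.006 -0.048] 0.058
10 [-0.009 -0.097] 0.116
15 [-0.006 -0.146] 0.175
20 [ 0.    -0.194] 0.233
25 [ 0.011 -0.242] 0.291
30 [ 0.025 -0.289] 0.349
35 [ 0.044 -0.334] 0.407
40 [ 0.067 -0.377] 0.465
45 [ 0.093 -0.418] 0.524
50 [ 0.123 -0.457] 0.582
55 [ 0.156 -0.493] 0.64
60 [ 0.192 -0.526] 0.698
```

View pics/w5.png

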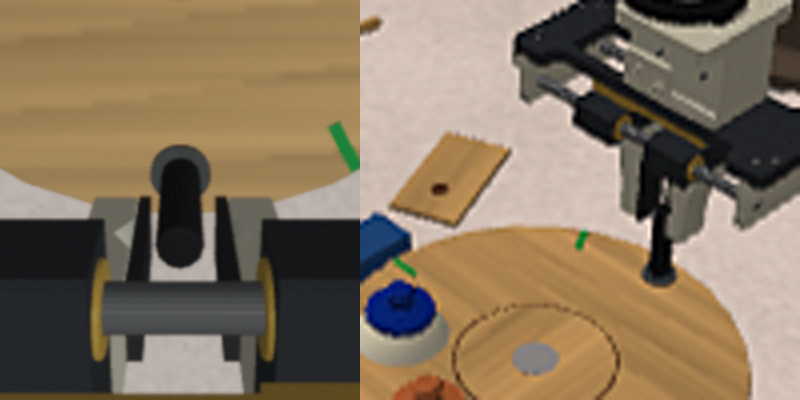

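The post stands between the fingers with good overlap. I'll turn it gently along the arc.

```bash
python3 - <<'E'
import numpy as np
def P(d): th=np.radians(170+d);return .112*np.array([np.cos(th),np.sin(th)])/.2
L=[[.3,.7,1.3,2,3,4.2,5.5,7,8.5,10,11.5,13],[14.5+1.6*i for i in range(12)],[33.7+1.6*i for i in range(12)],[52.6,53.8,55,56.1,57.1,58,58.8,59.5,60.1,60.6,61,61]]
b=0
for l in L:
    print([[*(P(d)-P(b)).round(3).tolist(),0,round(np.radians(d-b)/1.5,3)] for d in l]);b=l[-1]
E
```

```text
[[-0.001, -0.003, 0, np.float64(0.003)], [-0.001, -0.007, 0, np.float64(0.008)], [-0.002, -0.013, 0, np.float64(0.015)], [-0.003, -0.019, 0, np.float64(0.023)], [-0.004, -0.029, 0, np.float64(0.035)], [-0.006, -0.041, 0, np.float64(0.049)], [-0.007, -0.053, 0, np.float64(0.064)], [-0.008, -0.068, 0, np.float64(0.081)], [-0.008, -0.083, 0, np.float64(0.099)], [-0.009, -0.097, 0, np.float64(0.116)], [-0.008, -0.112, 0, np.float64(0.134)], [-0.008, -0.127, 0, np.float64(0.151)]]
[[0.001, -0.015, 0, np.float64(0.017)], [0.002, -0.03, 0, np.float64(0.036)], [0.004, -0.046, 0, np.float64(0.055)], [0.007, -0.061, 0, np.float64(0.073)], [0.009, -0.077, 0, np.float64(0.092)], [0.013, -0.092, 0, np.float64(0.111)], [0.016, -0.107, 0, np.float64(0.129)], [0.02, -0.122, 0, np.float64(0.148)], [0.025, -0.137, 0, np.float64(0.166)], [0.029, -0.152, 0, np.float64(0.185)], [0.035, -0.167, 0, np.float64(0.204)], [0.04, -0.181, 0, np.float64(0.222)]]
[[0.006, -0.014, 0, np.float64(0.019)], [0.013, -0.029, 0, np.float64(0.037)], [0.019, -0.043, 0, np.float64(0.056)], [0.027, -0.057, 0, np.float64(0.074)], [0.034, -0.07, 0, np.float64(0.093)], [0.042, -0.084, 0, np.float64(0.112)], [0.051, -0.097, 0, np.float64(0.13)], [0.06, -0.11, 0, np.float64(0.149)], [0.069, -0.122, 0, np.float64(0.168)], [0.078, -0.135, 0, np.float64(0.186)], [0.088, -0.147, 0, np.float64(0.205)], [0.098, -0.159, 0, np.float64(0.223)]]
[[0.008, -0.009, 0, np.float64(0.015)], [0.017, -0.018, 0, np.float64(0.029)], [0.025, -0.026, 0, np.float64(0.043)], [0.032, -0.034, 0, np.float64(0.056)], [0.04, -0.041, 0, np.float64(0.067)], [0.046, -0.047, 0, np.float64(0.078)], [0.052, -0.052, 0, np.float64(0.087)], [0.057, -0.056, 0, np.float64(0.095)], [0.061, -0.06, 0, np.float64(0.102)], [0.065, -0.063, 0, np.float64(0.108)], [0.068, -0.066, 0, np.float64(0.113)], [0.068, -0.066, 0, np.float64(0.113)]]
```

>>> {"op": "send_rows", "data": {
  "increments": [
    [[-0.001,-0.003,0,0.003],[-0.001,-0.007,0,0.008],[-0.002,-0.013,0,0.015],[-0.003,-0.019,0,0.023],[-0.004,-0.029,0,0.035],[-0.006,-0.041,0,0.049],[-0.007,-0.053,0,0.064],[-0.008,-0.068,0,0.081],[-0.008,-0.083,0,0.099],[-0.009,-0.097,0,0.116],[-0.008,-0.112,0,0.134],[-0.008,-0.127,0,0.151]]
  ]
}}

```text
clock: 16.6
tool_pos: [0.4438, 0.0816, 0.0838]
orientation: [-180.0, -0.0, 3.1]
force: [1.1, 1.9, -0.4]
opening: 0.0176
gripper_force: 0.6
```

>>> {"op": "send_rows", "data": {
  "increments": [
    [[0.001,-0.015,0,0.017],[0.002,-0.03,0,0.036],[0.004,-0.046,0,0.055],[0.007,-0.061,0,0.073],[0.009,-0.077,0,0.092],[0.013,-0.092,0,0.111],[0.016,-0.107,0,0.129],[0.02,-0.122,0,0.148],[0.025,-0.137,0,0.166],[0.029,-0.152,0,0.185],[0.035,-0.167,0,0.204],[0.04,-0.181,0,0.222]]
  ]
}}

```text
clock: 18.1
tool_pos: [0.4519, 0.0454, 0.0838]
orientation: [-180.0, 0.0, 22.2]
force: [0.2, 1.2, -0.9]
opening: 0.0178
gripper_force: 0.5
```

>>> {"op": "send_rows", "data": {
  "increments": [
    [[0.006,-0.014,0,0.019],[0.013,-0.029,0,0.037],[0.019,-0.043,0,0.056],[0.027,-0.057,0,0.074],[0.034,-0.07,0,0.093],[0.042,-0.084,0,0.112],[0.051,-0.097,0,0.13],[0.06,-0.11,0,0.149],[0.069,-0.122,0,0.168],[0.078,-0.135,0,0.186],[0.088,-0.147,0,0.205],[0.098,-0.159,0,0.223]]
  ]
}}

```text
clock: 19.6
tool_pos: [0.4715, 0.0136, 0.0837]
orientation: [-180.0, 0.0, 41.4]
force: [-0.5, 1.1, -1.0]
opening: 0.0177
gripper_force: 0.6
```

>>> {"op": "send_rows", "data": {
  "increments": [
    [[0.008,-0.009,0,0.015],[0.017,-0.018,0,0.029],[0.025,-0.026,0,0.043],[0.032,-0.034,0,0.056],[0.04,-0.041,0,0.067],[0.046,-0.047,0,0.078],[0.052,-0.052,0,0.087],[0.057,-0.056,0,0.095],[0.061,-0.06,0,0.102],[0.065,-0.063,0,0.108],[0.068,-0.066,0,0.113],[0.068,-0.066,0,0.113]]
  ]
}}

```text
clock: 21.1
tool_pos: [0.485, 0.0004, 0.0838]
orientation: [180.0, 0.0, 51.0]
force: [0.4, -0.3, 0.7]
opening: 0.0175
gripper_force: 0.0
```

```bash
python3 - <<'E'
from h import *
print(ctrl.get_obs()['joint_pos'])
t=ctrl.snapshot('top');s=ctrl.snapshot('scene')
for k in('top','scene'):
  for x in ctrl.spot_point('lid_blue',k)[:2]:print(k,x,atz(k,x['pixel'],.087))
i=np.hstack([cv2.resize(t[140:270,190:350],(480,390),interpolation=2),cv2.resize(s[190:290,220:300],(312,390),interpolation=2)]);cv2.imwrite('pics/w6.png',i[:,:,::-1])
E
```

```text
[ 2.33490189e+01  8.78065888e+00 -3.15058399e+01  1.32735394e-02
 -4.97199899e+01  1.17609315e+02]
top {'pixel': [175.9, 323.0], 'conf': 0.57} [ 0.62694191 -0.10820626  0.087     ]
top {'pixel': [178.1, 251.1], 'conf': 0.54} [0.63195631 0.07473645 0.087     ]
scene {'pixel': [251.3, 261.7], 'conf': 0.67} [0.62781497 0.07945273 0.087     ]
```

View pics/w6.png

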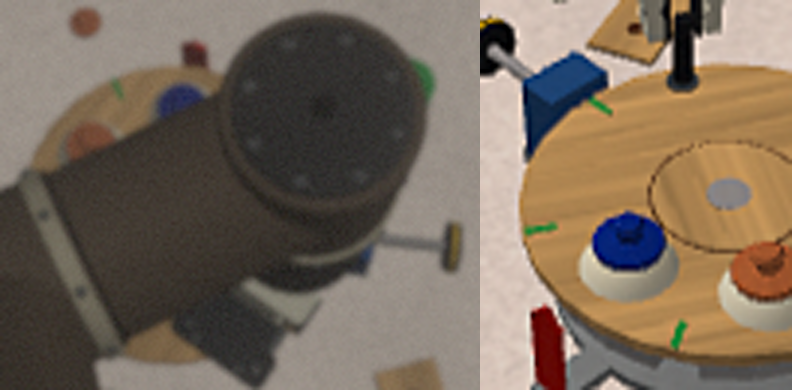

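Blue lid at the pointer (scene (251,262)). The green lines are within about 0.5 px of their initial notch positions, and the lids are all standing. Lifting off the post.

>>> {"op": "send_rows", "data": {
  "increments": [
    [[0,0,0.03,0],[0,0,0.1,0],[0,0,0.2,0],[0,0,0.35,0],[0,0,0.5,0],[0,0,0.65,0],[0,0,0.7,0]]
  ]
}}

```text
clock: 22.18
tool_pos: [0.486, 0.0008, 0.2267]
orientation: [179.9, -0.2, 51.0]
force: [0.8, -0.1, -0.1]
opening: 0.0177
gripper_force: 0.0
```

>>> {"op": "send_rows", "data": {
  "increments": [
    [[0.01,-0.1,0,-0.12],[0.02,-0.2,0,-0.24],[0.03,-0.3,0,-0.36],[0.04,-0.4,0,-0.48],[0.055,-0.5,0,-0.6],[0.07,-0.6,0,-0.72],[0.09,-0.7,0,-0.82],[0.11,-0.8,0,-0.878]]
  ],
  "jaw": 0
}}

```text
clock: 23.18
tool_pos: [0.5068, -0.1601, 0.2236]
orientation: [180.0, 0.0, -24.7]
force: [0.6, -0.6, 0.2]
opening: 0.0004
gripper_force: 0.0
```

>>> {"op": "send_rows", "data": {
  "increments": [
    [[0,-0.02,0,-0.12],[0,-0.05,0,-0.24],[0,-0.08,0,-0.36],[0,-0.115,0,-0.48],[0,-0.115,0,-0.6],[0,-0.115,0,-0.72],[0,-0.115,0,-0.82],[0,-0.115,0,-0.878],[0,-0.115,0,-0.878]]
  ]
}}

```text
clock: 24.3
tool_pos: [0.5067, -0.1824, 0.2236]
orientation: [180.0, 0.0, -99.9]
force: [-0.6, 0.0, 0.4]
opening: 0.0005
gripper_force: 0.0
```

```bash
python3 - <<'E'
from h import *
c=ctrl.calibration('wrist');im=ctrl.snapshot('wrist');s=ctrl.snapshot('scene')
x=ctrl.spot_point('knob_center','wrist');print(x,x and atz('wrist',x[0]['pixel'],.05,c))
for k in('lid_blue','lid_red','lid_white','knob_center'):print(k,[(y['pixel'],round(y['conf'],2)) for y in ctrl.spot_point(k,'scene')[:2]])
print(ctrl.get_obs()['tool_pos'],ctrl.get_obs()['orientation'])
E
```

```text
[{'pixel': [214.0, 282.4], 'conf': 0.64}] [ 0.51273382 -0.14368185  0.05      ]
lid_blue [([255.3, 259.3], 0.78), ([244.9, 318.0], 0.71)]
lid_red [([256.9, 298.0], 0.81), ([241.1, 319.0], 0.73)]
lid_white [([243.8, 318.5], 0.52)]
knob_center [([203.6, 223.7], 0.71)]
[ 0.50697117 -0.18245562  0.22373533] [ 1.79995494e+02 -1.01632719e-03 -9.99153622e+01]
```

>>> {"op": "send_rows", "data": {
  "increments": [
    [[0,0,-0.2,0],[0,0,-0.45,0],[0,0,-0.7,0],[0,0,-0.85,0],[0,0,-0.93,0],[0,0,-0.93,0]]
  ]
}}

```text
clock: 25.4
tool_pos: [0.5067, -0.1825, 0.0372]
orientation: [179.9, -0.0, -99.9]
force: [0.5, 0.1, 0.3]
opening: 0.0008
gripper_force: 0.0
```

>>> {"op": "send_rows", "data": {
  "increments": [
    [[0.0035,0.02,0,0],[0.007,0.04,0,0],[0.0105,0.06,0,0],[0.014,0.08,0,0],[0.0175,0.1,0,0],[0.021,0.12,0,0],[0.0245,0.14,0,0],[0.028,0.16,0,0],[0.0315,0.18,0,0],[0.035,0.2,0,0],[0.035,0.2,0,0]]
  ]
}}

```text
clock: 26.78
tool_pos: [0.5138, -0.1431, 0.0378]
orientation: [180.0, -0.1, -99.9]
force: [-0.3, -7.5, -0.6]
opening: 0.0005
gripper_force: 3.9
```

Nearing the inner click (7.5 N); continuing in small steps.

>>> {"op": "send_rows", "data": {
  "increments": [
    [[0.0017,0.01,0,0],[0.0035,0.02,0,0],[0.0035,0.02,0,0]]
  ]
}}

```text
clock: 27.15
tool_pos: [0.5147, -0.1384, 0.0377]
orientation: [-180.0, -0.0, -100.0]
force: [0.8, -0.6, 0.1]
opening: 0.0006
gripper_force: 0.7
```

>>> {"op": "send_rows", "data": {
  "increments": [
    [[0.0017,0.01,0,0],[0.0026,0.015,0,0],[0.0026,0.015,0,0]]
  ]
}}

```text
clock: 27.52
tool_pos: [0.5152, -0.1349, 0.0377]
orientation: [180.0, 0.0, -99.9]
force: [-0.2, -0.2, 0.5]
opening: 0.0003
gripper_force: 0.0
```

>>> {"op": "send_rows", "data": {
  "increments": [
    [[0.0017,0.01,0,0],[0.0026,0.015,0,0],[0.0026,0.015,0,0]]
  ]
}}

```text
clock: 27.9
tool_pos: [0.5156, -0.1327, 0.0377]
orientation: [180.0, -0.0, -99.9]
force: [0.1, -4.3, -0.8]
opening: 0.0003
gripper_force: 1.9
```

>>> {"op": "send_rows", "data": {
  "increments": [
    [[0.001,0.006,0,0],[0.0018,0.01,0,0],[0.0018,0.01,0,0]]
  ]
}}

```text
clock: 28.28
tool_pos: [0.5155, -0.132, 0.0378]
orientation: [179.9, -0.1, -99.9]
force: [0.5, -13.0, -0.5]
opening: 0.0002
gripper_force: 6.2
```

Firm stop: home. Backing off and lifting.

>>> {"op": "send_rows", "data": {
  "increments": [
    [[-0.005,-0.03,0,0],[-0.017,-0.1,0,0],[-0.025,-0.15,0,0],[-0.025,-0.15,0.2,0],[-0.025,-0.15,0.45,0],[-0.025,-0.15,0.7,0],[-0.025,-0.15,0.9,0],[-0.025,-0.15,0.95,0],[-0.025,-0.15,0.95,0]]
  ]
}}

```text
clock: 29.4
tool_pos: [0.5111, -0.1606, 0.2279]
orientation: [-180.0, 0.0, -100.0]
force: [-0.1, 1.2, -0.9]
opening: 0.0002
gripper_force: 0.0
```

```bash
python3 - <<'E'
from h import *
c=ctrl.calibration('wrist');im=ctrl.snapshot('wrist');s=ctrl.snapshot('scene')
x=ctrl.spot_point('knob_center','wrist');print(x,x and atz('wrist',x[0]['pixel'],.05,c))
for k in('lid_blue','lid_red','lid_white','knob_center','glaze_jar'):print(k,[(y['pixel'],round(y['conf'],2)) for y in ctrl.spot_point(k,'scene')[:2]])
i=np.hstack([cv2.resize(im[150:300,200:350],(390,390),interpolation=2),cv2.resize(s[180:290,215:325],(390,390),interpolation=2)]);cv2.imwrite('pics/w7.png',i[:,:,::-1])
E
```

```text
[{'pixel': [219.7, 281.8], 'conf': 0.78}] [ 0.51979498 -0.11282621  0.05      ]
lid_blue [([253.4, 257.5], 0.63)]
lid_red [([259.0, 295.4], 0.7), ([329.5, 256.3], 0.46)]
lid_white [([243.1, 319.3], 0.55), ([279.3, 463.3], 0.52)]
knob_center [([205.3, 225.6], 0.7), ([251.1, 259.9], 0.67)]
glaze_jar [([245.9, 195.6], 0.95)]
```

View pics/w7.png

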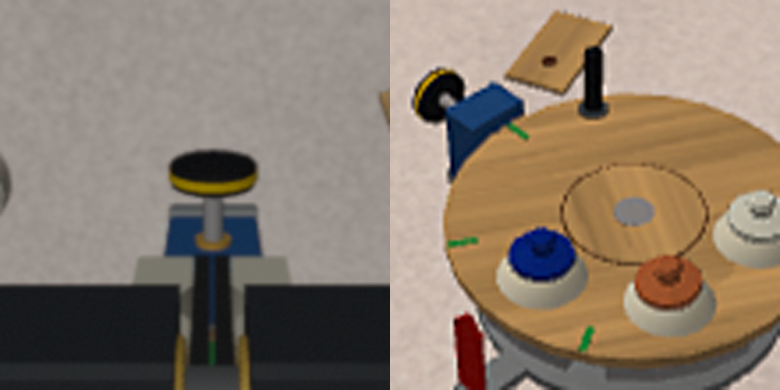

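The knob is back at its starting home measurement (0.520, -0.113). The green line meets the housing, the blue lid is at the pointer, and all lids are on their domes.

```bash
python3 -c "
from plant import ctrl
print(ctrl.close_job())"
```

```text
the job is handed in; nothing more can be done
None
```

The job is handed in at about 30 s of the 58 s allowed: the knob was pulled out, the wheel turned +60° to bring the blue lid to the pointer, and the knob pushed home; in the last pictures all three lids stood on their domes, but no verdict was returned.

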